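# Put the tweezers away in the instrument box and fasten its hasp

### The arm

A 6-joint arm with a two-finger parallel gripper is mounted at the origin on a cart in front of the work surface, level with it; the furniture and walls round the work are solid. World frame = base frame: x ahead of the robot, y to its left, z up, the work surface at z = 0. Lengths are in m, angles in rad, forces in N, time in s.
With the tool pointing down it reaches from about 0.35 to 0.85 m from the base axis. Payload 8.1 kg.
Tool frame: the origin (TCP) lies on the centre line of the jaws, within the pads' length; the fingertips stand 14 mm ahead of it and the grasp point (between the pads) lies 5 mm behind it (arm.tip_extent is the z of the fingertips in the tool frame, in m); z points along the fingers, y is the line along which they close (so a half turn about z gives the same grasp; the last joint's range is limited). The gripper opens to 93 mm and grips with 3 to 60 N. Pads are 15 mm wide; open, the fingers measure 128 mm over their backs; the gripper's body (75 mm by 188 mm) begins 65 mm behind the grasp point.
Start: joints at [1.042, 0.13, 1.488, -0, 1.523, -0.085], TCP at [0.258, 0.542, 0.233] pointing down, gripper open.
Joint ranges: [-2.96, 2.96], [-0.89, 2.26], [0.02, 2.5], [-1.34, 4.48], [0, 2.73], [-2.66, 2.66]. Speed limits (rad/s): [2.39, 2.39, 2.79, 3.14, 3.14, 3.14].

### API

Orientations are given as a rotation vector (axis times angle).
In Python, from bench import arm gives the robot as it stands.
- The arm moves only by the tool step_arm, never from a script. Its argument "rows" is a list of rows, each a list of 4 numbers: the shift along the world's x, y, z each as a share of 0.8 m, from -1 to 1, then the turn about the world's z as a share of 90 degrees, from -1 to 1. In form: [[dx, dy, dz, yaw], ...]. A call has 1 to 20 rows; each row is the pose to reach, as a shift and turn from the pose commanded when the call began; what a row does not reach only later rows make up. A row lasts 1/12 s, in which the tool goes at most 41.7 mm and 7.16 degrees, less where a joint would pass 70% of its speed; a pose out of reach is approached as far as the arm can. A call with a number of a shift or a turn outside -1 to 1 is refused whole. A call with a gripper value outside its range is refused whole. "claw" is the opening, from -1 (shut) to 1 (fully open), set as the call begins (left out, the last holds). The fingers move at their own pace and stop on an object; "force" is the grip in N (left out, the last holds). Time passes only in rows, so rows that repeat a pose let the fingers close. It gives the time, the measured TCP pose, the force, the opening and the grip force at its end, in the units of the state.
- arm.get_obs(): the state, without advancing time (a new reading comes with each control period).
- arm.get_image(name): name is "side" or "top"; returns the picture (384x512x3 uint8, blue, green, red); there is no depth.
- arm.get_calibration(name): a dict with "fovy" (degrees; the focal length in pixels is half the picture's height over the tangent of half this angle, whatever the lens; pixels are square), "cx", "cy" (the principal point, pixels), "D" ([k1, k2, p1, p2, k3] as OpenCV has them; the pictures are not rectified), "world_from_camera" (4x4, takes a point from camera to world coordinates). Camera axes: x right, y down, z forward; pixel columns grow to the right and rows downward; lengths in m; the calibration is good to about 2 mm. A picture is of the moment at which its call begins. get_calibration takes no time and is no camera call.
- arm.hand_in(): hands the job in; it is judged then, once.
The state is a dict: "clock": time; "joint_pos": joint angles; "dq": joint speeds; "effort": joint torques, N m; "position": TCP position; "tool_rot": TCP orientation; "force": force on the tool from outside, world axes, zero at the start; "torque": the same for the moment, N m; "width": finger opening in m; "finger_force": force on a finger pad.
Only numpy, scipy, OpenCV 4.12 (cv2) and the standard library are available. Lean on these libraries where they do the work, as an engineer would, in place of code of your own. Each camera call takes 0.05 s, during which the arm holds its last target. There are 200 camera calls.

### The job

Pack up the instrument box: lay the loose tweezers flat in the empty pocket of the blue insert, beside the instruments already there, then close the lid and push the hasp on the lid's front down and in over its staple until it snaps fully home. Leave the electrodes, vials and other things round the box standing where they are.

Things in the scene. Friction and masses are not known exactly. Their poses are not given: they have to be found in the camera images.
- tweezers: Loose steel tweezers, flat on the worktop to the left of the box: 12 mm wide (x), 123 mm long (y), 9 mm high, 22 g. Origin at the centre of the underside, z up; either end may lie either way in the pocket. Grip them near the middle across the 12 mm width.
- box: Stainless instrument box fixed to the worktop, 128 x 220 mm, walls 2 mm thick, 42 mm high, lid top 45 mm when closed. Origin under its centre; x points from the front (hasp, nearest the robot) to the hinge at the back, y along the length. In it a blue insert, top 22 mm above the worktop, with three pockets along y; the rear two (x = +22, +42 mm) hold a second pair of tweezers and an extractor.
- pocket (a point): Centre of the floor of the empty front pocket (box x = -20 mm, 13 mm above the worktop), axes as the box. The pocket is 17 mm wide (x), 131 mm long (y), 9 mm deep. Room for fingers: a groove across the middle of the pockets, 36 mm wide in y, from box x = -52 to +50 mm, 7 mm deeper than the pockets.
- box_lid (a joint): Lid angle: 0 closed, 1.83 fully open (leaning back past upright). The hinge is stiff: the lid stays where it is left near upright, and sinks shut by itself from about half closed (0.8 rad).
- lid_hinge (a point): Middle of the lid's hinge line at the top back edge of the box, 43 mm above the worktop; the line runs along box y.
- lid_edge (a point): Middle of the lid's front edge on its outer (top) face, 125 mm from the hinge line; the lid is 220 mm long in y and 13 mm deep at the skirt. A wire bow handle 64 mm long and 21 mm high stands on the outer face, 63 mm from the hinge line.
- hasp (a joint): Hasp angle relative to the lid: 0 hanging straight down and closed over the staple, 1.57 standing straight out from the lid's front. It is stiff enough to stay where it is left. Two sprung balls in the staple resist over the last 0.5 rad (about 3 N at the lip), then hold the plate at 0.
- hasp_hinge (a point): Middle of the hasp's hinge line on the lid's front edge (with the lid closed: box x = -68.5 mm, 42 mm above the worktop); runs along box y.
- hasp_lip (a point): Front of the finger lip at the free end of the hasp, a plate 48 mm wide, 2.5 mm thick and 31 mm long. The lip stands 12 mm out from the plate, 28.5 mm from the hinge line; closed, it is at box x = -80 mm, 13 mm above the worktop, and 4 mm farther out than the staple.
- electrode_a: Bystander: electrode head with a black disc of 55 mm and a stem, 46 mm high; origin under its centre.
- electrode_b: Bystander: electrode head with a steel disc of 45 mm and a stem, 46 mm high; origin under its centre.
- electrode_c: Bystander: small electrode head of 25 mm, 46 mm high; origin under its centre.
- cup: Bystander: blue mixing cup, 69 mm wide, 32 mm high; origin under its centre.
- vial_a: Bystander behind the box: amber vial with a grey cap, 18 mm wide, 44 mm high; origin under its centre.
- vial_b: Bystander behind the box: light blue vial with a white cap, 18 mm wide, 44 mm high; origin under its centre.
- pump: Bystander behind the box: green pump bottle, 198 mm high; origin under its centre.
- wipes: Bystander behind the box: wipes box with a blue lid, 106 x 69 x 92 mm; origin under its centre.

How it is judged:
By the outcome, as a careful person would: the job done as asked, in the order asked, and still so for the second after the job is handed in, with the robot touching nothing.
It also fails if it takes over 61 s, if anything falls off the work surface, if the arm or the gripper's body presses on something with over 40 N, if the wrist force passes 120 N, or if a joint passes its speed limit or range.

## Working session

There is one attempt and no reset: what is moved stays moved. The work goes in short steps, Python scripts to look and compute and a tool call to move; the robot and the scene stay as the last step left them, time stands still between calls to the robot, and variables do not carry over. Pictures are saved under pics/ and viewed, at most 10 in all, crops included, and the job is handed in when it is done.

Besides the shell and the picture viewer there is one more tool, called in YAML: its name, and indented under it one key for each argument. step_arm: Moves the arm, as the interface text tells. Its arguments: {"type":"object","properties":{"rows":{"type":"array","items":{"type":"array","items":{"type":"number"}}},"claw":{"type":"number"},"force":{"type":"number"}},"required":["rows"]}

```bash
mkdir -p pics
cat > h.py <<'E'
import numpy as np, cv2
from bench import arm
def K(n):
    c=arm.get_calibration(n); f=192/np.tan(np.radians(c["fovy"])/2)
    return np.array([[f,0,c["cx"]],[0,f,c["cy"]],[0,0,1]]),np.array(c["D"],float),np.array(c["world_from_camera"])
def ray(n,px):
    k,D,T=K(n); p=cv2.undistortPoints(np.array(px,float).reshape(-1,1,2),k,D).reshape(-1,2)
    d=np.c_[p,np.ones(len(p))]@T[:3,:3].T
    return T[:3,3],d
def plane(n,px,z):
    o,d=ray(n,px); return o+d*((z-o[2])/d[:,2])[:,None]
def proj(n,P):
    k,D,T=K(n); W=np.linalg.inv(T); r=cv2.Rodrigues(W[:3,:3])[0]
    return cv2.projectPoints(np.array(P,float).reshape(-1,1,3),r,W[:3,3],k,D)[0].reshape(-1,2)
def tri(p1,p2,n1="top",n2="side"):
    (o1,d1),(o2,d2)=ray(n1,p1),ray(n2,p2); out=[]
    for a,b in zip(d1,d2):
        s=np.linalg.lstsq(np.c_[a,-b],o2-o1,rcond=None)[0]; x,y=o1+s[0]*a,o2+s[1]*b
        out.append(np.r_[(x+y)/2,np.linalg.norm(x-y)])
    return np.array(out)
def snap(n,f):
    im=arm.get_image(n); cv2.imwrite(f"pics/{f}.png",im); return im
E
python3 - <<'E'
from h import *
np.set_printoptions(precision=3,suppress=True)
for n in("top","side"): 
    snap(n,n+"0"); print(K(n))
    im=cv2.imread(f"pics/{n}0.png"); cv2.imwrite(f"pics/{n}0b.png",cv2.resize(im,(800,600),interpolation=cv2.INTER_CUBIC))
print(arm.get_obs(),arm.tip_extent)
E
```

```text
(array([[419.745,   0.   , 252.913],
       [  0.   , 419.745, 187.483],
       [  0.   ,   0.   ,   1.   ]]), array([-0.052,  0.   ,  0.   ,  0.   ,  0.   ]), array([[-0.008, -0.984,  0.181,  0.465],
       [-1.   ,  0.005, -0.013,  0.074],
       [ 0.012, -0.181, -0.983,  1.039],
       [ 0.   ,  0.   ,  0.   ,  1.   ]]))
(array([[460.528,   0.   , 260.339],
       [  0.   , 460.528, 195.752],
       [  0.   ,   0.   ,   1.   ]]), array([0.009, 0.   , 0.   , 0.   , 0.   ]), array([[ 0.939, -0.148,  0.311,  0.277],
       [-0.344, -0.363,  0.866, -0.907],
       [-0.015, -0.92 , -0.392,  0.5  ],
       [ 0.   ,  0.   ,  0.   ,  1.   ]]))
{'clock': 0.1, 'joint_pos': array([ 1.042,  0.131,  1.489, -0.   ,  1.523, -0.085]), 'dq': array([ 0.   , -0.   , -0.002, -0.001, -0.002, -0.001]), 'effort': array([  0.001, -56.134, -49.31 ,   0.077,   0.029,  -0.   ]), 'position': array([0.257, 0.541, 0.232]), 'tool_rot': array([-0.691, -3.064,  0.003]), 'force': array([-0.362, -0.01 , -0.325]), 'torque': array([-0.01 ,  0.019,  0.02 ]), 'finger_force': 0.0, 'width': 0.09318952720306875} 0.014
```

View pics/top0b.png

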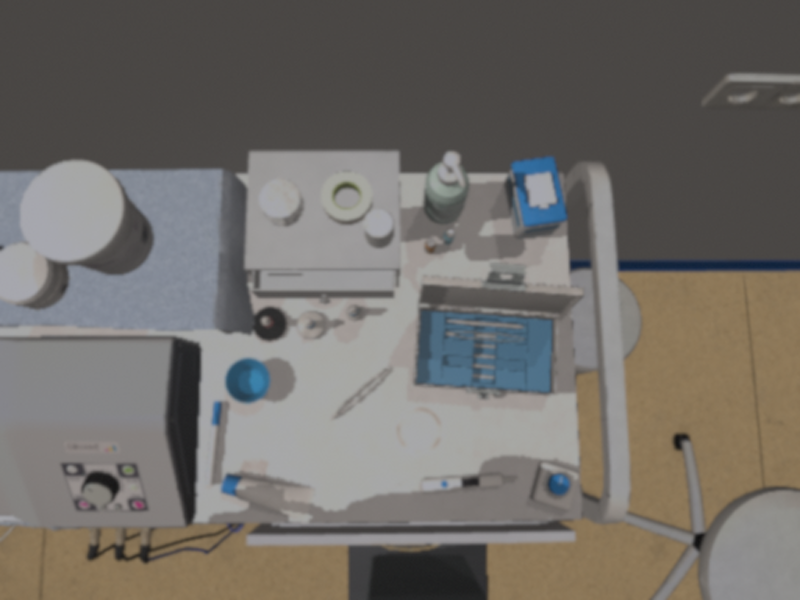

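View pics/side0b.png

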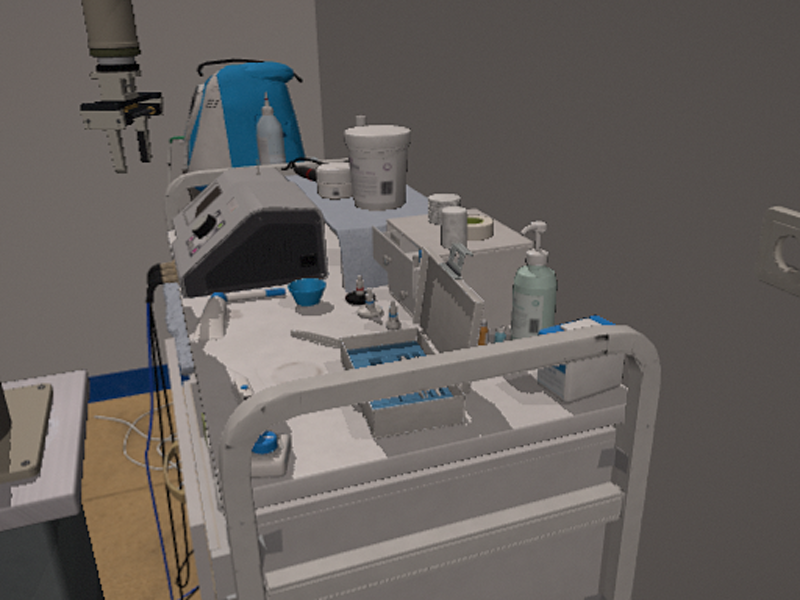

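Top view (800-wide scale): the tweezers lie from (335,415) to (392,370), the box insert spans (418..553, 310..392), the lid is open with the hasp at (505,275). The side view shows the open lid at (450,300) and the box front corner at (370,430). Next: masks and crops.

Run:
```python
from h import *
np.set_printoptions(precision=4,suppress=True)
t=cv2.imread("pics/top0.png"); s=cv2.imread("pics/side0.png")
cv2.imwrite("pics/tc.png",cv2.resize(t[160:270,200:380],None,fx=4.4,fy=4.4,interpolation=cv2.INTER_CUBIC))
cv2.imwrite("pics/sc.png",cv2.resize(s[150:290,180:320],None,fx=4.2,fy=4.2,interpolation=cv2.INTER_CUBIC))
# blue insert
h=cv2.cvtColor(t,cv2.COLOR_BGR2HSV); m=cv2.inRange(h,(95,90,40),(115,255,255)); m[:190]=0;m[:,:255]=0;m[260:]=0
m=cv2.morphologyEx(m,cv2.MORPH_CLOSE,np.ones((9,9)))
c=max(cv2.findContours(m,0,2)[0],key=cv2.contourArea); r=cv2.minAreaRect(c); b=cv2.boxPoints(r)
print("insert px",b,"\n",plane("top",b,.022), plane("top",[r[0]],.022))
# tweezers
g=cv2.cvtColor(t,cv2.COLOR_BGR2GRAY); w=g[225:275,205:258]; bg=cv2.medianBlur(w,21)
m=((bg.astype(int)-w)>18).astype(np.uint8)
c=max(cv2.findContours(m,0,2)[0],key=cv2.contourArea); r=cv2.minAreaRect(c)
print("tw rect",(r[0][0]+205,r[0][1]+225),r[1:],cv2.contourArea(c))
P=np.argwhere(m)[:,::-1]
k=np.zeros_like(m);cv2.drawContours(k,[c],0,1,-1);P=np.argwhere(k&m)[:,::-1]+[205,225]
W=plane("top",P,.005)[:,:2]; mu=W.mean(0);u=np.linalg.svd(W-mu)[2] if 0 else np.linalg.eigh(np.cov((W-mu).T))[1][:,1]
pr=(W-mu)@u;q=(W-mu)@[-u[1],u[0]];print("tw mean",mu,"dir",u,"deg",np.degrees(np.arctan2(u[1],u[0])),"ext",pr.min(),pr.max(),q.min(),q.max(),"mid",mu+u*(pr.min()+pr.max())/2)
```

```text
insert px [[268.0996 244.1555]
 [271.4584 198.8117]
 [354.2634 204.9454]
 [350.9045 250.2892]] 
 [[ 0.5127  0.0243  0.022 ]
 [ 0.623   0.0145  0.022 ]
 [ 0.6065 -0.1891  0.022 ]
 [ 0.4961 -0.1755  0.022 ]] [[ 0.5591 -0.0811  0.022 ]]
tw rect (231.70491409301758, 251.24590301513672) ((6.657918453216553, 48.910091400146484), 50.19443130493164) 207.0
tw mean [0.4966 0.1133] dir [-0.6448  0.7643] deg 130.1543290335773 ext -0.06039446957719593 0.05802263462562765 -0.008109245928055186 0.008224259783001233 mid [0.4974 0.1124]
```

View pics/tc.png

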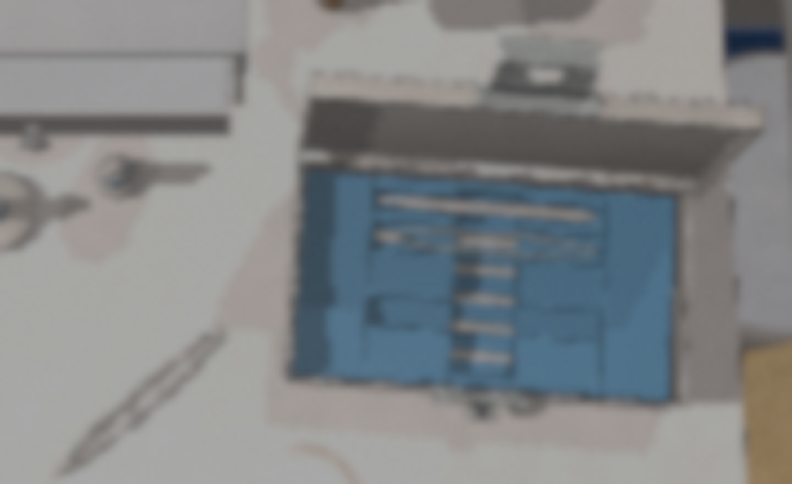

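View pics/sc.png

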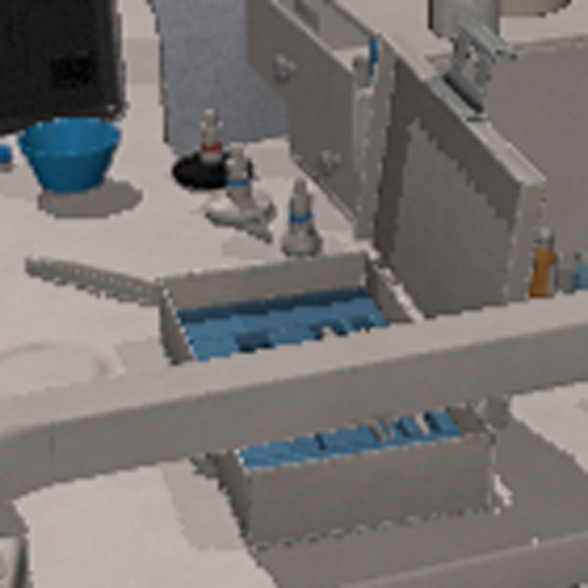

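The top crop shows the front pocket outlined from about (368,312) to (602,325), and the groove at x 455–515. The side crop shows all four rim corners, (163,283), (365,255), (490,432) and (230,458), with the hasp standing up off the lid edge at (465,75). I'll fit the box pose from both views next.

Run:
```python
from h import *
np.set_printoptions(precision=4,suppress=True)
T=lambda a:np.array(a,float)/4.4+[200-.4,160-.4]
S=lambda a:np.array(a,float)/4.2+[180-.4,150-.4]
print("side rim",plane("side",S([[163,283],[365,255],[492,434],[230,458]]),.042))
t=cv2.imread("pics/top0.png").astype(float)
blue=t[:,:,0]-t[:,:,2]
def edges(axis,rng,a,b,rev):
    out=[]
    for i in rng:
        v=(blue[a:b,i] if axis==0 else blue[i,a:b]); v=v[::-1] if rev else v
        j=np.argmax(v>35); f=j-(v[j]-35)/(v[j]-v[j-1]); p=(b-1-f) if rev else a+f
        out.append((i,p) if axis==0 else (p,i))
    return np.array(out)
E={"front":edges(0,range(274,348,2),225,260,True),"back":edges(0,range(276,350,2),185,215,False),
"left":edges(1,range(205,240,2),255,290,False),"right":edges(1,range(208,246,2),340,375,True)}
for k,e in E.items():
    W=plane("top",e,.022)[:,:2]; vx,vy,x0,y0=cv2.fitLine(W.astype(np.float32),cv2.DIST_HUBER,0,.001,.001).ravel()
    print(k,(x0,y0),"deg",np.degrees(np.arctan2(vy,vx)),"z.042:",plane("top",[np.median(e,0)],.042)[0])
print("pocket corners L/R centre z.022",plane("top",T([[368,311],[602,324]]),.022), "groove",plane("top",T([[455,320],[515,323]]),.022))
print("lid top edge L/R (top)", tri(T([[308,78],[757,118]]),S([[388,42],[538,182]])))
print("hasp free", plane("top",T([[505,45],[600,50]]),.18))
u=lambda a:np.array(a,float)/1.5625
print("vials tri",tri(u([[430,243],[449,235]]),u([[484,322],[500,330]])))
print("pump base/top",plane("top",u([[442,212]]),0.02), plane("top",u([[451,158]]),.195),"wipes",plane("top",u([[512,162],[552,158],[565,220],[518,231]]),.092))
print("electrodes",plane("top",u([[270,322],[312,322],[353,311]]),.03),"cup",plane("top",u([[247,380]]),.03))
# tweezers height: side ends
print("tw ends tri",tri(T([[62,473],[222,332]]),S([[28,263],[160,290]])))
```

```text
side rim [[ 0.5086  0.025   0.042 ]
 [ 0.6241  0.0176  0.042 ]
 [ 0.6085 -0.1902  0.042 ]
 [ 0.488  -0.1658  0.042 ]]
front (np.float32(0.5043389), np.float32(-0.07616869)) deg 85.36885 z.042: [ 0.5035 -0.0736  0.042 ]
back (np.float32(0.61504155), np.float32(-0.08500549)) deg 85.60405 z.042: [ 0.6122 -0.0818  0.042 ]
left (np.float32(0.56612873), np.float32(0.009922469)) deg -6.4153223 z.042: [0.564  0.0104 0.042 ]
right (np.float32(0.56071544), np.float32(-0.1814828)) deg -4.691679 z.042: [ 0.553  -0.1761  0.042 ]
pocket corners L/R centre z.022 [[ 0.5458 -0.0128  0.022 ]
 [ 0.5375 -0.142   0.022 ]] groove [[ 0.5404 -0.0607  0.022 ]
 [ 0.5385 -0.0938  0.022 ]]
lid top edge L/R (top) [[ 0.6449  0.0267  0.1631  0.0051]
 [ 0.6269 -0.1915  0.1669  0.0022]]
hasp free [[ 0.6595 -0.0676  0.18  ]
 [ 0.6569 -0.1132  0.18  ]]
vials tri [[ 0.7291  0.0042  0.0403  0.0028]
 [ 0.742  -0.026   0.0377  0.0014]]
pump base/top [[ 0.7848 -0.0171  0.02  ]] [[ 0.8066 -0.0155  0.195 ]] wipes [[ 0.8418 -0.1199  0.092 ]
 [ 0.8484 -0.1822  0.092 ]
 [ 0.7492 -0.1965  0.092 ]
 [ 0.7322 -0.1243  0.092 ]]
electrodes [[0.6053 0.2544 0.03  ]
 [0.605  0.1892 0.03  ]
 [0.6219 0.1257 0.03  ]] cup [[0.5161 0.2874 0.03  ]]
tw ends tri [[0.4587 0.1561 0.0059 0.0008]
 [0.5267 0.0694 0.0158 0.0175]]
```

Run:
```python
from h import *
C=np.array([.5615,-.079]);a=np.radians(-4.5);R=np.array([[np.cos(a),-np.sin(a)],[np.sin(a),np.cos(a)]])
def poly(x0,x1,y0,y1,z): return [np.r_[C+R@[x,y],z] for x,y in((x0,y0),(x1,y0),(x1,y1),(x0,y1))]
out=[]
for n,(x,y,w,h) in {"top":(262,180,100,82),"side":(215,205,90,74)}.items():
    im=cv2.imread(f"pics/{n}0.png")[y:y+h,x:x+w]; f=4.4 if n=="top" else 4.4
    big=cv2.resize(im,None,fx=f,fy=f,interpolation=cv2.INTER_CUBIC)
    for P,c in((poly(-28.5e-3,-11.5e-3,-.0655,.0655,.022),(0,0,255)),(poly(-.064,.064,-.11,.11,.042),(0,255,0)),(poly(-.052,.05,-.018,.018,.022),(0,255,255))):
        q=(proj(n,P)-[x,y]+.5)*f; cv2.polylines(big,[np.int32(q*16)],True,c,1,cv2.LINE_AA,4)
    out.append(big[:325])
cv2.imwrite("pics/ov.png",cv2.resize(np.hstack(out),(800,int(325*800/sum(o.shape[1] for o in out)))))
```

```text
(no output)
```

View pics/ov.png

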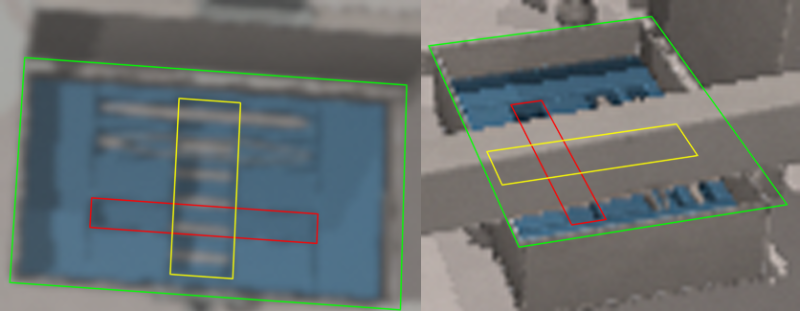

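Run:
```python
from h import *
C=np.array([.5615,-.079]);a=np.radians(-4.5);R=np.array([[np.cos(a),-np.sin(a)],[np.sin(a),np.cos(a)]])
for n in("top","side"):
    g=cv2.imread(f"pics/{n}0.png").astype(np.float32).mean(2)
    def prof(xs,ys,ax,z=.022):
        X,Y=np.meshgrid(xs,ys,indexing="ij"); W=np.c_[np.c_[X.ravel(),Y.ravel()]@R.T+C,np.full(X.size,z)]
        q=proj(n,W).astype(np.float32); v=cv2.remap(g,q[:,0].reshape(1,-1),q[:,1].reshape(1,-1),1).reshape(X.shape)
        return v.mean(ax)
    xs=np.arange(-.046,.0,.002)
    print(n,"x mm",list((xs*1000).astype(int)))
    for r in((.055,.064),(.02,.05),(-.05,-.02),(-.064,-.05)): print(r,prof(xs,np.arange(*r,.001),1).astype(int).tolist())
    ys=np.r_[np.arange(-.076,-.054,.002),np.arange(.054,.076,.002)]
    print((ys*1000).astype(int).tolist());print(prof(np.arange(-.026,-.013,.001),ys,0).astype(int).tolist())
```

```text
top x mm [np.int64(-46), np.int64(-44), np.int64(-41), np.int64(-39), np.int64(-37), np.int64(-35), np.int64(-33), np.int64(-31), np.int64(-29), np.int64(-27), np.int64(-25), np.int64(-23), np.int64(-21), np.int64(-19), np.int64(-17), np.int64(-15), np.int64(-13), np.int64(-11), np.int64(-9), np.int64(-7), np.int64(-5), np.int64(-3), np.int64(-1)]
(0.055, 0.064) [111, 111, 111, 111, 111, 110, 109, 106, 98, 90, 84, 81, 82, 85, 86, 86, 87, 90, 98, 102, 102, 102, 102]
(0.02, 0.05) [111, 111, 111, 111, 111, 111, 110, 108, 103, 99, 99, 101, 102, 102, 101, 100, 97, 96, 98, 101, 102, 101, 101]
(-0.05, -0.02) [111, 111, 110, 110, 110, 110, 110, 107, 104, 101, 101, 101, 101, 101, 101, 99, 96, 95, 98, 100, 101, 101, 101]
(-0.064, -0.05) [109, 108, 108, 108, 108, 108, 108, 106, 102, 98, 98, 98, 99, 99, 99, 98, 96, 95, 97, 99, 101, 101, 101]
[-76, -74, -72, -69, -67, -65, -63, -61, -59, -57, -55, 54, 56, 58, 60, 62, 64, 66, 68, 70, 72, 74]
[106, 105, 105, 104, 102, 98, 93, 95, 98, 100, 100, 98, 93, 86, 80, 78, 81, 88, 97, 104, 107, 107]
side x mm [np.int64(-46), np.int64(-44), np.int64(-41), np.
[... 278 characters left out ...]
np.int64(-1)]
(0.055, 0.064) [102, 102, 101, 101, 101, 103, 103, 101, 79, 66, 67, 68, 67, 66, 66, 66, 68, 84, 94, 92, 92, 96, 94]
(0.02, 0.05) [148, 146, 145, 143, 143, 148, 149, 146, 139, 134, 132, 134, 143, 145, 142, 138, 140, 146, 151, 152, 151, 149, 147]
(-0.05, -0.02) [111, 112, 112, 113, 112, 112, 112, 112, 112, 113, 112, 111, 111, 111, 112, 112, 108, 109, 110, 111, 111, 109, 107]
(-0.064, -0.05) [105, 105, 106, 107, 101, 101, 103, 103, 97, 100, 95, 93, 94, 96, 96, 73, 61, 87, 94, 95, 97, 94, 93]
[-76, -74, -72, -69, -67, -65, -63, -61, -59, -57, -55, 54, 56, 58, 60, 62, 64, 66, 68, 70, 72, 74]
[113, 119, 117, 104, 94, 92, 86, 83, 84, 86, 86, 61, 64, 65, 66, 70, 75, 82, 91, 97, 98, 98]
```

Run:
```python
from h import *
np.set_printoptions(precision=1,suppress=True)
p=np.array([.257,.541,.232]);y=np.array([.43,.905,0]);x=np.array([.905,-.43,0]);z=np.array([0,0,-1])
for lab,hx,hy in(("188 along close",.0375,.094),("75 along close",.094,.0375)):
    P=[p+x*sx*hx+y*sy*hy-z*.06 for sx in(-1,1) for sy in(-1,1)]; print(lab,(proj("side",P)*1.5625).tolist())
print("tips",proj("side",[p+y*.055*s+z*.014 for s in(-1,1)])*1.5625)
s=cv2.imread("pics/side0.png");cv2.imwrite("pics/g.png",cv2.resize(s[0:130,30:130],None,fx=4.5,fy=4.5))
```

```text
188 along close [[82.69140355757597, 135.0029988274441], [131.00595874037415, 118.35787435037714], [124.56739733193825, 135.10713629164277], [167.95517481665644, 118.36456737867793]]
75 along close [[68.48205305532571, 129.4775998492645], [89.14160703191318, 122.88981624807116], [169.4115750281135, 129.65232045137452], [185.1599361724909, 122.96800540116257]]
tips [[121.3 172.7]
 [147.  160.2]]
```

View pics/g.png

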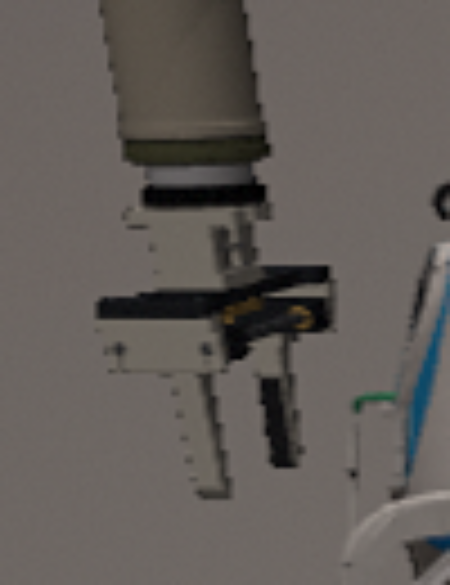

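Run:
```python
from h import *
np.set_printoptions(precision=4,suppress=True)
C=np.array([.5615,-.079]);a=np.radians(-4.5);R=np.array([[np.cos(a),-np.sin(a)],[np.sin(a),np.cos(a)]])
T=lambda a:np.array(a,float)/4.4+[200-.4,160-.4]
for z in(.155,.164,.17):
  print(z,((plane("top",T([[308,78],[312,103],[757,118],[735,128],[530,98],[530,117]]),z)[:,:2]-C)@R*1000).round(1).tolist())
t=cv2.imread("pics/top0.png").mean(2)
for c in(276,300,340): print(c,t[172:206,c].astype(int).tolist())
s=cv2.imread("pics/side0.png");cv2.imwrite("pics/sl.png",cv2.resize(s[150:250,262:342],None,fx=6,fy=6,interpolation=cv2.INTER_CUBIC))
```

```text
0.155 [[79.1, 111.1], [66.9, 108.3], [75.4, -110.1], [69.6, -99.3], [77.2, 2.0], [67.7, 1.6]]
0.164 [[77.2, 111.4], [65.1, 108.7], [73.5, -107.5], [67.8, -96.8], [75.3, 3.5], [65.9, 3.1]]
0.17 [[76.0, 111.7], [63.9, 109.0], [72.3, -105.8], [66.6, -95.2], [74.0, 4.4], [64.7, 4.0]]
276 [165, 164, 163, 159, 151, 147, 152, 155, 156, 141, 106, 78, 73, 74, 73, 73, 71, 70, 71, 71, 70, 72, 79, 89, 83, 73, 71, 77, 86, 91, 91, 90, 91, 91]
300 [163, 164, 164, 163, 163, 159, 152, 150, 151, 152, 150, 138, 111, 94, 91, 90, 88, 87, 86, 84, 83, 82, 82, 86, 98, 114, 117, 99, 88, 96, 100, 95, 88, 103]
340 [162, 162, 162, 162, 163, 163, 163, 162, 159, 151, 145, 145, 145, 144, 134, 109, 92, 87, 86, 84, 83, 81, 80, 77, 75, 75, 84, 107, 126, 117, 93, 86, 95, 100]
```

View pics/sl.png

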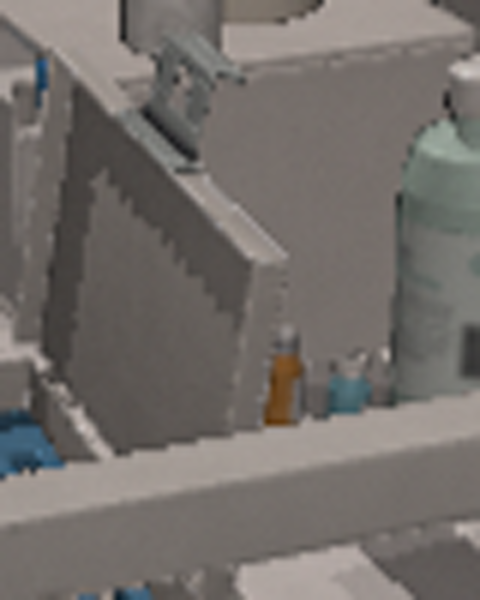

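The lid stands only a little past upright: its outer edge is at box x ≈ 75 mm and its lip at ≈ 65 mm. The 188 mm gripper body would hit that lip at the pocket, so I'll first push the lid back to its stop from inside.

step_arm:
  rows:
    - [0.4, -0.74, 0, 0.23]
    - [0.4, -0.74, 0, 0.23]
    - [0.4, -0.74, 0, 0.23]
    - [0.4, -0.74, 0, 0.23]
    - [0.4, -0.74, 0, 0.23]
    - [0.4, -0.74, 0, 0.23]
    - [0.4, -0.74, 0, 0.23]
    - [0.4, -0.74, 0, 0.23]
    - [0.4, -0.74, 0, 0.23]
    - [0.4, -0.74, 0, 0.23]
    - [0.4, -0.74, 0, 0.23]
    - [0.4, -0.74, 0, 0.23]
    - [0.4, -0.74, 0, 0.23]
    - [0.4, -0.74, 0, 0.23]
    - [0.4, -0.74, 0, 0.23]
    - [0.4, -0.74, 0, 0.23]
    - [0.4, -0.74, 0, 0.23]
    - [0.4, -0.74, -0.1, 0.23]
    - [0.4, -0.74, -0.1, 0.23]
  claw: -1
  force: 15

```text
clock: 1.68
position: [0.5797, -0.0516, 0.1538]
tool_rot: [0.133, 3.133, -0.001]
force: [0.0, -0.3, -1.0]
width: 0.0003
finger_force: 0.0
```

step_arm:
  rows:
    - [0.025, -0.002, 0, 0]
    - [0.04, -0.003, 0, 0]
    - [0.045, -0.003, 0, 0]
    - [0.05, -0.004, 0, 0]
    - [0.055, -0.004, 0, 0]
    - [0.06, -0.005, 0, 0]
    - [0.065, -0.005, 0, 0]
    - [0.07, -0.005, 0, 0]
    - [0.07, -0.005, 0, 0]

```text
clock: 2.43
position: [0.6343, -0.0541, 0.153]
tool_rot: [0.129, 3.138, -0.0]
force: [0.1, 0.5, -1.6]
width: 0.0006
finger_force: 0.0
```

step_arm:
  rows:
    - [0.005, 0, 0, 0]
    - [0.01, 0, 0, 0]
    - [0.015, -0.001, 0, 0]
    - [0.015, -0.001, 0, 0]

```text
clock: 2.77
position: [0.6387, -0.0542, 0.1525]
tool_rot: [-0.129, -3.122, -0.001]
force: [-44.1, 2.9, 25.8]
width: 0.0002
finger_force: 22.0
```

Run:
```python
from h import *
s=snap("side","s1");t=snap("top","t1")
a=cv2.resize(s[110:290,180:360],(450,450));b=cv2.resize(t[150:290,190:330],(350,350))
cv2.imwrite("pics/v1.png",np.hstack([a,cv2.copyMakeBorder(b,0,100,0,0,0)]))
print(arm.get_obs()["force"],arm.get_obs()["position"])
```

```text
[-42.50528948   3.10114011  24.645761  ] [ 0.63866986 -0.05421898  0.1524662 ]
```

View pics/v1.png

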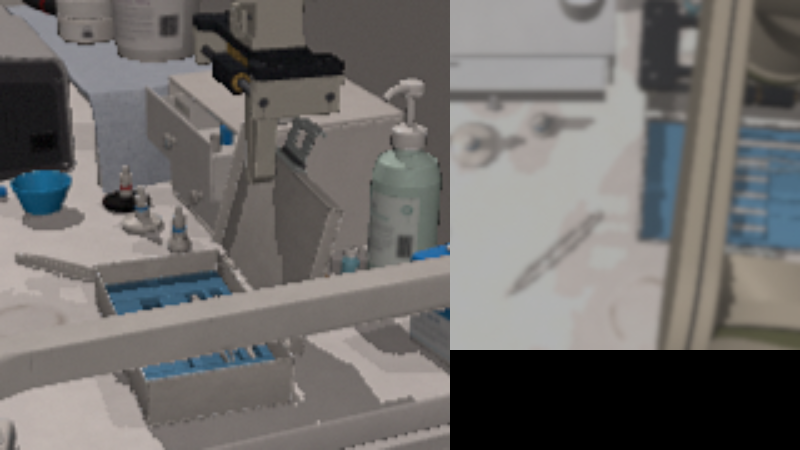

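The lid is at its stop with no visible damage: side crop shows the lid leaning back, edge at (340,205), hasp at (300,140), everything else undisturbed. On to the tweezers.

step_arm:
  rows:
    - [-0.05, 0.004, 0, 0]
    - [-0.1, 0.05, 0, -0.08]
    - [-0.186, 0.209, -0.05, -0.5]
    - [-0.186, 0.209, -0.097, -0.5]
    - [-0.186, 0.209, -0.097, -0.5]
    - [-0.186, 0.209, -0.097, -0.5]
    - [-0.186, 0.209, -0.097, -0.5]
    - [-0.186, 0.209, -0.097, -0.5]
    - [-0.186, 0.209, -0.097, -0.5]
    - [-0.186, 0.209, -0.097, -0.5]
    - [-0.186, 0.209, -0.097, -0.5]
    - [-0.186, 0.209, -0.12, -0.5]
    - [-0.186, 0.209, -0.15, -0.5]
    - [-0.186, 0.209, -0.17, -0.5]
    - [-0.186, 0.209, -0.17, -0.5]
  claw: -0.14

```text
clock: 4.12
position: [0.4972, 0.1117, 0.0154]
tool_rot: [1.321, 2.85, 0.0]
force: [-0.6, 0.0, 0.4]
width: 0.04
finger_force: 0.0
```

step_arm:
  rows:
    - [0, 0, 0, 0]
    - [0, 0, 0, 0]
    - [0, 0, 0, 0]
    - [0, 0, 0, 0]
    - [0, 0, 0, 0]
    - [0, 0, 0, 0]
    - [0, 0, 0, 0]
    - [0, 0, 0, 0]
  claw: -1
  force: 15

```text
clock: 4.78
position: [0.4973, 0.1123, 0.0172]
tool_rot: [1.32, 2.85, 0.001]
force: [0.2, -1.2, 4.8]
width: 0.0123
finger_force: 15.0
```

step_arm:
  rows:
    - [0, 0, 0.05, 0]
    - [0, 0, 0.1, 0]
    - [0.01, -0.04, 0.112, -0.1]
    - [0.054, -0.237, 0.112, -0.498]
    - [0.054, -0.237, 0.112, -0.498]
    - [0.054, -0.237, 0.112, -0.498]
    - [0.054, -0.237, 0.112, -0.498]
    - [0.054, -0.237, 0.112, -0.498]
    - [0.054, -0.237, 0.112, -0.498]
    - [0.054, -0.237, 0.112, -0.498]
    - [0.054, -0.237, 0.112, -0.498]
    - [0.054, -0.237, 0.112, -0.498]

```text
clock: 5.78
position: [0.5398, -0.0769, 0.106]
tool_rot: [-2.305, -2.134, 0.0]
force: [0.2, 0.6, -0.4]
width: 0.0121
finger_force: 15.0
```

Run:
```python
from h import *
s=snap("side","s2");t=snap("top","t2")
o=arm.get_obs();print(o["position"],o["tool_rot"],o["force"],o["width"])
a=cv2.resize(s[150:290,200:340],(560,560));b=cv2.resize(t[150:270,250:370],(240,240))
cv2.imwrite("pics/v2.png",np.hstack([a,cv2.copyMakeBorder(b,0,320,0,0,0)]))
```

```text
[ 0.53991011 -0.07671395  0.10614967] [-2.30549456e+00 -2.13380297e+00  9.98142769e-05] [-0.09332393 -0.61001936  0.80264835] 0.012261831530228017
```

View pics/v2.png

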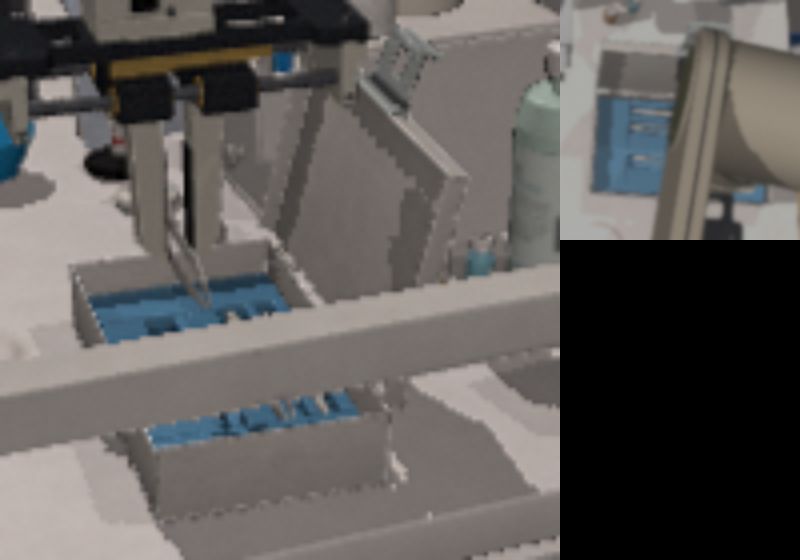

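Run:
```python
from h import *
c=np.array([.5399,-.0767]);y=np.array([.0767,.997])
for L in(.057,.0615,.066): print(L,(proj("side",[np.r_[c-y*L,.0935],np.r_[c-y*L,.089]])-[200,150])*4)
```

```text
0.057 [[206.23051713 294.39979857]
 [206.43659367 302.55238223]]
0.0615 [[208.55742311 298.30890644]
 [208.75989089 306.48981776]]
0.066 [[210.90493998 302.2526587 ]
 [211.10372775 310.46208316]]
```

step_arm:
  rows:
    - [0.0012, -0.0005, -0.03, 0]
    - [0.0012, -0.0005, -0.06, 0]
    - [0.0012, -0.0005, -0.075, 0]
    - [0.0012, -0.0005, -0.081, 0]
    - [0.0012, -0.0005, -0.085, 0]
    - [0.0012, -0.0005, -0.089, 0]
    - [0.0012, -0.0005, -0.092, 0]
    - [0.0012, -0.0005, -0.092, 0]

```text
clock: 6.55
position: [0.5412, -0.0776, 0.0329]
tool_rot: [2.307, 2.132, 0.0]
force: [-1.0, 0.6, -0.2]
width: 0.0122
finger_force: 14.9
```

step_arm:
  rows:
    - [0, 0, -0.002, 0]
    - [0, 0, -0.003, 0]
    - [0, 0, -0.003, 0]

```text
clock: 6.8
position: [0.541, -0.0777, 0.0303]
tool_rot: [2.308, 2.132, 0.0]
force: [0.0, -0.9, 0.2]
width: 0.0123
finger_force: 14.9
```

step_arm:
  rows:
    - [0, 0, 0, 0]
    - [0, 0, 0, 0]
    - [0, 0, 0, 0]
    - [0, 0, 0, 0]
    - [0, 0, 0.02, 0]
    - [0, 0, 0.06, 0]
    - [0, 0, 0.11, 0]
    - [-0.03, 0.05, 0.15, 0]
    - [-0.2, 0.3, 0.2, 0.3]
    - [-0.2, 0.3, 0.2, 0.3]
    - [-0.2, 0.3, 0.2, 0.3]
    - [-0.2, 0.3, 0.2, 0.3]
    - [-0.2, 0.3, 0.2, 0.3]
    - [-0.2, 0.3, 0.2, 0.3]
  claw: -0.57

```text
clock: 7.97
position: [0.3844, 0.1564, 0.1892]
tool_rot: [1.746, 2.611, 0.001]
force: [0.7, 0.5, -1.1]
width: 0.0198
finger_force: 0.0
```

Run:
```python
from h import *
s=snap("side","s3");t=snap("top","t3")
o=arm.get_obs();print(o["position"],o["tool_rot"],o["force"],o["width"])
a=cv2.resize(s[150:290,200:340],(400,400));b=cv2.resize(t[150:270,250:370],(400,400))
cv2.imwrite("pics/v3.png",np.hstack([a,b]))
```

```text
[0.38367446 0.15967053 0.19026145] [1.73825279 2.61660708 0.0050638 ] [ 0.62811977  0.15923367 -0.11186163] 0.02026514406263969
```

View pics/v3.png

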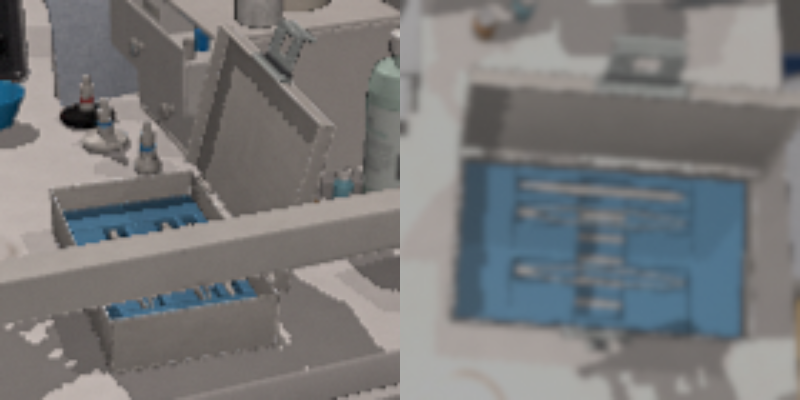

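Top crop: the tweezers now lie in the front pocket, x 515–685 and y 262–282, and the fingers left cleanly. The lid stays open at its stop. Before reaching behind the lid I'll check the cart rail.

Run:
```python
from h import *
np.set_printoptions(precision=3,suppress=True)
u=lambda a:np.array(a,float)/1.5625
print("rail",tri(u([[592,168],[620,515],[600,168]]),u([[645,340],[232,412],[652,348]])))
C=np.array([.5615,-.079]);a=np.radians(-4.5);R=np.array([[np.cos(a),-np.sin(a)],[np.sin(a),np.cos(a)]])
for b in([.135,-.066],[.02,-.066],[-.04,-.066]): print(b,C+R@b)
# lid edge & hasp top now, side+top pictures
T=lambda p:np.array(p,float)*120/400+[250,150]
S=lambda p:np.array(p,float)*140/400+[200,150]
q=tri(T([[470,75]]-np.array([400,0])),S([[222,25]]));print("lid left",q,((q[:,:2]-C)@R))
q=tri(T([[800,105]]-np.array([400,0])),S([[332,125]]));print("lid right",q,((q[:,:2]-C)@R))
q=tri(T([[613,42],[690,47]]-np.array([400,0])),S([[283,22],[310,42]]));print("hasp end",q,((q[:,:2]-C)@R))
print(arm.get_obs()["position"])
```

```text
rail [[ 0.831 -0.242  0.101  0.004]
 [ 0.323 -0.245  0.113  0.001]
 [ 0.832 -0.255  0.096  0.003]]
[0.135, -0.066] [ 0.691 -0.155]
[0.02, -0.066] [ 0.576 -0.146]
[-0.04, -0.066] [ 0.516 -0.142]
lid left [[0.656 0.023 0.164 0.003]] [[0.087 0.109]]
lid right [[ 0.641 -0.191  0.162  0.008]] [[ 0.089 -0.106]]
hasp end [[ 0.67  -0.064  0.192  0.004]
 [ 0.668 -0.113  0.192  0.002]] [[ 0.107  0.023]
 [ 0.109 -0.025]]
[0.384 0.16  0.19 ]
```

step_arm:
  rows:
    - [0, -0.02, 0.05, 0]
    - [0.02, -0.06, 0.1, -0.1]
    - [0.384, -0.394, 0.125, -0.3]
    - [0.384, -0.394, 0.125, -0.3]
    - [0.384, -0.394, 0.125, -0.3]
    - [0.384, -0.394, 0.125, -0.3]
    - [0.384, -0.394, 0.125, -0.3]
    - [0.384, -0.394, 0.125, -0.3]
    - [0.384, -0.394, 0.125, -0.3]
    - [0.384, -0.394, 0.125, -0.3]
    - [0.384, -0.394, 0.125, -0.3]
    - [0.384, -0.394, 0.125, -0.3]
    - [0.384, -0.394, 0.125, -0.3]
    - [0.384, -0.394, 0.125, -0.3]
    - [0.384, -0.394, 0.125, -0.3]
  claw: -1

```text
clock: 9.32
position: [0.6926, -0.1604, 0.2878]
tool_rot: [-2.308, -2.13, 0.001]
force: [0.6, 0.5, 0.6]
width: 0.0007
finger_force: 0.0
```

step_arm:
  rows:
    - [0, 0, -0.05, 0]
    - [0, 0, -0.1, 0]
    - [0, 0, -0.14, 0]
    - [0, 0, -0.17, 0]
    - [0, 0, -0.186, 0]
    - [0, 0, -0.186, 0]

```text
clock: 9.82
position: [0.6904, -0.1585, 0.1364]
tool_rot: [-2.303, -2.129, 0.004]
force: [-0.9, -1.0, -0.5]
width: 0.0009
finger_force: 0.0
```

step_arm:
  rows:
    - [-0.015, 0.001, 0, 0]
    - [-0.03, 0.002, 0, 0]
    - [-0.045, 0.0035, 0, 0]
    - [-0.06, 0.005, 0, 0]
    - [-0.075, 0.006, 0, 0]
    - [-0.09, 0.007, 0, 0]
    - [-0.105, 0.008, 0, 0]
    - [-0.105, 0.008, 0, 0]

```text
clock: 10.48
position: [0.6091, -0.1536, 0.1433]
tool_rot: [2.305, 2.129, 0.003]
force: [-1.2, 1.1, 0.1]
width: 0.0002
finger_force: 0.0
```

step_arm:
  rows:
    - [-0.015, 0.001, 0, 0]
    - [-0.03, 0.002, 0, 0]
    - [-0.045, 0.0035, 0, 0]
    - [-0.06, 0.005, 0, 0]
    - [-0.07, 0.006, 0, 0]

```text
clock: 10.9
position: [0.5536, -0.1489, 0.1421]
tool_rot: [2.305, 2.13, 0.002]
force: [-0.5, 0.3, 0.9]
width: 0.0004
finger_force: 0.0
```

Run:
```python
from h import *
np.set_printoptions(precision=3,suppress=True)
o=arm.get_obs();print(o["position"],o["force"],o["torque"],o["clock"])
t=snap("top","t4");s=snap("side","s4")
# blue insert visible? (lid covers it as it closes)
for n in("t3","t4"):
    h=cv2.cvtColor(cv2.imread(f"pics/{n}.png"),cv2.COLOR_BGR2HSV)[190:260,262:362]; m=cv2.inRange(h,(95,90,40),(115,255,255)); print(n,m.sum()//255, (m>0).sum(1)[::6])
```

```text
[ 0.554 -0.149  0.142] [-0.528  0.306  0.922] [-0.066  0.033  0.048] 10.9
t3 2521 [ 0  0 40 37 34 64 67 34 74 77  3  0]
t4 742 [ 0  0  0  0  0  0  0  9 55 68  0  0]
```

step_arm:
  rows:
    - [-0.015, 0.001, 0, 0]
    - [-0.025, 0.002, 0, 0]
    - [-0.025, 0.002, 0, 0]
    - [-0.025, 0.002, 0, 0]
    - [-0.025, 0.002, 0, 0]
    - [-0.025, 0.002, 0, 0]
    - [-0.025, 0.002, 0, 0]
    - [-0.025, 0.002, 0, 0]
    - [-0.025, 0.002, 0, 0]
    - [-0.025, 0.002, 0, 0]
    - [-0.025, 0.002, 0, 0]
    - [-0.025, 0.002, 0, 0]

```text
clock: 12.0
position: [0.5329, -0.1472, 0.1398]
tool_rot: [-2.308, -2.131, 0.0]
force: [-0.2, -0.2, 0.2]
width: 0.0004
finger_force: 0.0
```

Run:
```python
from h import *
np.set_printoptions(precision=3,suppress=True)
o=arm.get_obs();print(o["position"],o["force"],o["clock"])
t=snap("top","t5");s=snap("side","s5")
h=cv2.cvtColor(t,cv2.COLOR_BGR2HSV)[190:260,262:362]; m=cv2.inRange(h,(95,90,40),(115,255,255)); print(m.sum()//255, (m>0).sum(1)[::6])
```

```text
[ 0.533 -0.147  0.14 ] [-0.21  -0.233  0.195] 12.0
0 [0 0 0 0 0 0 0 0 0 0 0 0]
```

step_arm:
  rows:
    - [-0.027, 0.002, -0.03, 0]
    - [-0.027, 0.002, -0.06, 0]
    - [-0.027, 0.002, -0.085, 0]
    - [-0.027, 0.002, -0.095, 0]
    - [-0.027, 0.002, -0.098, 0]
    - [-0.027, 0.002, -0.101, 0]
    - [-0.027, 0.002, -0.101, 0]

```text
clock: 12.68
position: [0.5121, -0.1459, 0.0598]
tool_rot: [2.307, 2.131, 0.001]
force: [0.1, 0.1, 0.6]
width: 0.0005
finger_force: 0.0
```

step_arm:
  rows:
    - [0, 0, -0.0012, 0]
    - [0, 0, -0.0024, 0]
    - [0, 0, -0.0024, 0]

```text
clock: 12.93
position: [0.5126, -0.146, 0.0591]
tool_rot: [2.306, 2.13, 0.002]
force: [-3.0, 0.7, 7.5]
width: 0.0004
finger_force: 3.7
```

```bash
python3 -c "
from h import *
print(arm.get_obs()['joint_pos'].round(3))"
```

```text
[-0.374  0.105  1.846 -0.     1.188 -0.294]
```

step_arm:
  rows:
    - [0, 0, 0.04, 0]
    - [-0.02, 0.03, 0.075, 0.08]
    - [-0.046, 0.092, 0.075, 1]
    - [-0.046, 0.092, 0.075, 1]
    - [-0.046, 0.092, 0.075, 1]
    - [-0.046, 0.092, 0.075, 1]
    - [-0.046, 0.092, 0.075, 1]
    - [-0.046, 0.092, 0.075, 1]
    - [-0.046, 0.092, 0.075, 1]
    - [-0.046, 0.092, 0.075, 1]
    - [-0.046, 0.092, 0.075, 1]
    - [-0.046, 0.092, 0.075, 1]
    - [-0.046, 0.092, 0.075, 1]
    - [-0.046, 0.092, 0.075, 1]
    - [-0.046, 0.092, 0.075, 1]
    - [-0.046, 0.092, 0.075, 1]

```text
clock: 14.27
position: [0.475, -0.0721, 0.1178]
tool_rot: [0.129, 3.138, -0.0]
force: [0.1, -0.3, -1.0]
width: 0.0004
finger_force: 0.0
```

Run:
```python
from h import *
np.set_printoptions(precision=4,suppress=True)
o=arm.get_obs();print(o["position"],o["tool_rot"])
C=np.array([.5615,-.079]);a=np.radians(-4.5);R=np.array([[np.cos(a),-np.sin(a)],[np.sin(a),np.cos(a)]])
print("box xy",(o["position"][:2]-C)@R)
s=snap("side","s6"); s0=cv2.imread("pics/s3.png")
# hasp predicted places in side view, and the lid's front top edge visibility
P=lambda x,y,z:np.r_[C+R@[x,y],z]
print(proj("side",[P(-.0685,0,.042),P(-.0995,-.024,.042),P(-.0995,.024,.042),P(-.097,0,.054),P(-.064,-.11,.045),P(-.064,.11,.045)]))
```

```text
[ 0.475  -0.0721  0.1178] [ 0.1287  3.1378 -0.0004]
box xy [-0.0868  0.0001]
[[223.7656 237.0739]
 [211.1793 244.5487]
 [207.2478 234.0219]
 [210.023  233.8965]
 [237.6045 261.7113]
 [216.1605 214.1119]]
```

step_arm:
  rows:
    - [0, 0, -0.03, 0]
    - [0, 0, -0.06, 0]
    - [0, 0, -0.07, 0]
    - [0, 0, -0.075, 0]
    - [0, 0, -0.08, 0]
    - [0, 0, -0.08, 0]

```text
clock: 14.82
position: [0.4748, -0.0721, 0.0533]
tool_rot: [0.126, 3.139, -0.0]
force: [0.2, 0.4, 0.5]
width: 0.0005
finger_force: 0.0
```

step_arm:
  rows:
    - [0, 0, -0.005, 0]
    - [0, 0, -0.01, 0]
    - [0, 0, -0.014, 0]
    - [0, 0, -0.018, 0]
    - [0, 0, -0.018, 0]

```text
clock: 15.23
position: [0.4741, -0.0719, 0.038]
tool_rot: [-0.125, -3.138, -0.0]
force: [1.2, 0.1, 1.0]
width: 0.0007
finger_force: 0.3
```

step_arm:
  rows:
    - [0, 0, -0.004, 0]
    - [0, 0, -0.008, 0]
    - [0, 0, -0.008, 0]

```text
clock: 15.48
position: [0.4756, -0.0723, 0.0327]
tool_rot: [0.125, 3.137, -0.001]
force: [0.3, 0.1, 3.0]
width: 0.0005
finger_force: 1.4
```

Run:
```python
from h import *
o=arm.get_obs();print(o["position"],o["force"],o["torque"],o["finger_force"])
```

```text
[ 0.47562384 -0.0723273   0.03268878] [0.29371578 0.0635308  3.01900397] [-0.0271263  -0.21941905  0.03785231] 1.3867302797734737
```

step_arm:
  rows:
    - [0, 0, 0.03, 0]
    - [0, 0, 0.06, 0]
    - [-0.022, 0.0017, 0.06, 0]
    - [-0.046, 0.0036, 0.05, 0]
    - [-0.046, 0.0036, 0.02, 0]
    - [-0.046, 0.0036, -0.01, 0]
    - [-0.046, 0.0036, -0.014, 0]
    - [-0.046, 0.0036, -0.014, 0]

```text
clock: 16.15
position: [0.4356, -0.0686, 0.0193]
tool_rot: [-0.125, -3.134, -0.002]
force: [0.6, 0.2, 0.0]
width: 0.0003
finger_force: 0.0
```

Run:
```python
from h import *
o=arm.get_obs();print(o["position"],o["force"])
C=np.array([.5615,-.079]);a=np.radians(-4.5);R=np.array([[np.cos(a),-np.sin(a)],[np.sin(a),np.cos(a)]])
print("box xy",(o["position"][:2]-C)@R)
```

```text
[ 0.43558273 -0.06859765  0.01932224] [0.58015441 0.22481424 0.03056157]
box xy [-0.12634527  0.00049092]
```

step_arm:
  rows:
    - [0.015, -0.0012, 0, 0]
    - [0.027, -0.002, 0, 0]
    - [0.035, -0.0027, 0, 0]
    - [0.04, -0.003, 0, 0]
    - [0.043, -0.0033, 0, 0]
    - [0.043, -0.0033, 0, 0]

```text
clock: 16.65
position: [0.4724, -0.0718, 0.0214]
tool_rot: [-0.124, -3.139, 0.0]
force: [-0.3, -0.1, -1.1]
width: 0.0002
finger_force: 0.0
```

step_arm:
  rows:
    - [0.0015, 0, 0, 0]
    - [0.003, 0, 0, 0]
    - [0.003, 0, 0, 0]

```text
clock: 16.9
position: [0.473, -0.0715, 0.0206]
tool_rot: [-0.124, -3.136, -0.0]
force: [-4.8, -0.4, 1.5]
width: 0.0004
finger_force: 2.6
```

step_arm:
  rows:
    - [0.0015, 0, 0, 0]
    - [0.003, 0, 0, 0]
    - [0.003, 0, 0, 0]

```text
clock: 17.15
position: [0.4734, -0.0713, 0.0197]
tool_rot: [-0.124, -3.132, -0.001]
force: [-12.6, -0.5, 4.8]
width: 0.0003
finger_force: 6.0
```

step_arm:
  rows:
    - [0.003, 0, 0, 0]
    - [0.006, 0, 0, 0]
    - [0.006, 0, 0, 0]

```text
clock: 17.4
position: [0.4739, -0.0706, 0.0178]
tool_rot: [-0.123, -3.123, -0.003]
force: [-24.0, 1.5, 7.7]
width: 0.0001
finger_force: 12.3
```

step_arm:
  rows:
    - [0.003, 0, 0.001, 0]
    - [0.006, 0, 0.002, 0]
    - [0.006, 0, 0.002, 0]
    - [0.006, 0, 0.002, 0]

```text
clock: 17.73
position: [0.4746, -0.0705, 0.0176]
tool_rot: [-0.123, -3.114, -0.003]
force: [-37.8, -1.6, 12.5]
width: 0.0004
finger_force: 19.2
```

step_arm:
  rows:
    - [-0.02, 0.001, 0, 0]
    - [-0.06, 0.005, 0, 0]
    - [-0.08, 0.006, 0.03, 0]
    - [-0.1, 0.05, 0.08, 0]
    - [-0.1, 0.2, 0.2, 0]
    - [-0.1, 0.35, 0.25, 0]
    - [-0.1, 0.35, 0.25, 0]
    - [-0.1, 0.35, 0.25, 0]
    - [-0.1, 0.35, 0.25, 0]
    - [-0.1, 0.35, 0.25, 0]
    - [-0.1, 0.35, 0.25, 0]
    - [-0.1, 0.35, 0.25, 0]

```text
clock: 18.73
position: [0.4075, 0.2141, 0.2274]
tool_rot: [0.117, 3.133, 0.008]
force: [0.6, 0.5, 0.3]
width: -0.0
finger_force: 0.0
```

Run:
```python
from h import *
o=arm.get_obs();print(o["position"],o["clock"])
C=np.array([.5615,-.079]);a=np.radians(-4.5);R=np.array([[np.cos(a),-np.sin(a)],[np.sin(a),np.cos(a)]])
t=snap("top","t7").astype(np.float32);s=snap("side","s7").astype(np.float32)
t0=cv2.imread("pics/top0.png").astype(np.float32)
def line(n,im,xs,y,z):
    W=np.array([np.r_[C+R@[x,y],z] for x in xs]); q=proj(n,W).astype(np.float32)
    return cv2.remap(im.mean(2),q[:,0].reshape(1,-1),q[:,1].reshape(1,-1),1).astype(int).ravel().tolist()
xs=np.arange(-.11,-.05,.002);print((xs*1000).round().astype(int).tolist())
for y in(-.05,-.018,-.01,0,.01,.018,.05): print(y,line("top",t,xs,y,.03), line("top",t0,xs,y,.03)[:30])
h=cv2.cvtColor(t.astype(np.uint8),cv2.COLOR_BGR2HSV)
```

```text
[0.40752383 0.21405326 0.22742593] 18.7333
[-110, -108, -106, -104, -102, -100, -98, -96, -94, -92, -90, -88, -86, -84, -82, -80, -78, -76, -74, -72, -70, -68, -66, -64, -62, -60, -58, -56, -54, -52]
-0.05 [120, 120, 120, 119, 119, 119, 118, 119, 117, 114, 110, 108, 111, 120, 136, 146, 150, 152, 153, 152, 151, 144, 137, 140, 148, 155, 157, 157, 156, 156] [166, 166, 165, 165, 164, 164, 164, 164, 164, 164, 163, 160, 156, 153, 152, 153, 153, 153, 154, 154, 154, 152, 144, 129, 113, 102, 99, 102, 107, 109]
-0.018 [119, 118, 118, 118, 118, 119, 119, 118, 116, 112, 109, 109, 112, 118, 120, 119, 114, 108, 99, 89, 78, 85, 106, 129, 146, 154, 155, 156, 156, 155] [164, 164, 164, 164, 164, 164, 164, 165, 164, 163, 161, 158, 155, 154, 154, 155, 154, 150, 141, 126, 112, 110, 114, 115, 110, 103, 98, 102, 104, 104]
-0.01 [119, 119, 119, 119, 119, 118, 117, 115, 112, 109, 107, 107, 106, 107, 111, 118, 117, 113, 103, 92, 83, 87, 107, 127, 142, 152, 155, 156, 156, 157] [164, 164, 164, 164, 164, 165, 165, 165, 165, 165, 163, 160, 157, 155, 155, 155, 153, 150, 147, 143, 138, 132, 129, 126, 118, 109, 102,
[... 517 characters left out ...]
 153, 152, 153, 152, 152, 151, 149, 145, 140, 132, 124, 118, 112, 103, 96, 96, 99, 99, 95]
0.018 [121, 120, 120, 120, 120, 118, 115, 111, 108, 107, 106, 106, 105, 106, 109, 117, 118, 118, 114, 105, 91, 93, 112, 132, 146, 154, 156, 155, 155, 156] [165, 165, 165, 165, 165, 166, 166, 164, 162, 160, 158, 156, 155, 154, 153, 154, 154, 154, 154, 152, 146, 137, 130, 124, 117, 110, 101, 98, 98, 94]
0.05 [165, 164, 164, 164, 164, 164, 164, 163, 162, 160, 158, 156, 155, 156, 156, 156, 156, 155, 155, 155, 154, 153, 152, 153, 155, 158, 158, 159, 158, 158] [166, 166, 166, 166, 166, 165, 166, 165, 165, 165, 164, 161, 159, 157, 157, 157, 156, 156, 155, 155, 155, 154, 147, 135, 121, 111, 106, 107, 110, 112]
```

step_arm:
  rows:
    - [-0.15, 0.38, 0.02, 0]
    - [-0.15, 0.38, 0.02, 0]
    - [-0.15, 0.38, 0.02, 0]
    - [-0.15, 0.38, 0.02, 0]
    - [-0.15, 0.38, 0.02, 0]
    - [-0.15, 0.38, 0.02, 0]
    - [-0.15, 0.38, 0.02, 0]
    - [-0.15, 0.38, 0.02, 0]
    - [-0.15, 0.38, 0.02, 0]
    - [-0.15, 0.38, 0.02, 0]

```text
clock: 19.67
position: [0.2863, 0.5118, 0.2368]
tool_rot: [-0.123, -3.138, 0.005]
force: [-0.0, 0.2, -0.4]
width: 0.0005
finger_force: 0.0
```

Run:
```python
from h import *
C=np.array([.5615,-.079]);a=np.radians(-4.5);R=np.array([[np.cos(a),-np.sin(a)],[np.sin(a),np.cos(a)]])
t=snap("top","t8").astype(np.float32);s=snap("side","s8").astype(np.float32);t0=cv2.imread("pics/top0.png").astype(np.float32)
print(arm.get_obs()["position"])
def line(n,im,xs,y,z):
    W=np.array([np.r_[C+R@[x,y],z] for x in xs]); q=proj(n,W).astype(np.float32)
    return cv2.remap(im.mean(2),q[:,0].reshape(1,-1),q[:,1].reshape(1,-1),1).astype(int).ravel().tolist()
xs=np.arange(-.11,-.05,.002);print((xs*1000).round().astype(int).tolist())
for y in(-.05,-.03,-.018,-.01,0,.01,.018,.03,.05): print(y,line("top",t,xs,y,.02))
# bystanders: change top0 -> now outside the box/arm/tweezers
d=np.abs(t-t0).max(2)>40; n,l,st,c=cv2.connectedComponentsWithStats(d.astype(np.uint8))
print([(st[i].tolist()) for i in range(1,n) if st[i][4]>15])
# closed lid front edge: top-face height check by triangulating is below px accuracy; side profile of hasp column
print([proj("side",[np.r_[C+R@[x,y],z]]).round(0).tolist()[0] for x,y,z in((-.08,-.024,.013),(-.08,.024,.013),(-.0685,-.024,.042))])
```

```text
[0.28733987 0.51051932 0.23744099]
[-110, -108, -106, -104, -102, -100, -98, -96, -94, -92, -90, -88, -86, -84, -82, -80, -78, -76, -74, -72, -70, -68, -66, -64, -62, -60, -58, -56, -54, -52]
-0.05 [160, 160, 160, 160, 160, 160, 159, 159, 158, 156, 152, 149, 148, 148, 148, 148, 148, 148, 148, 148, 148, 142, 135, 136, 143, 151, 153, 153, 152, 151]
-0.03 [159, 159, 159, 159, 159, 159, 158, 158, 156, 153, 150, 149, 148, 147, 143, 134, 121, 110, 105, 102, 99, 97, 103, 118, 136, 146, 151, 153, 153, 152]
-0.018 [159, 159, 159, 159, 160, 160, 159, 158, 156, 153, 151, 149, 148, 145, 137, 129, 119, 109, 99, 89, 78, 83, 101, 123, 141, 149, 151, 152, 152, 152]
-0.01 [159, 159, 159, 159, 159, 159, 157, 155, 153, 152, 150, 150, 149, 145, 140, 131, 121, 113, 104, 93, 83, 83, 98, 117, 134, 145, 151, 153, 153, 153]
0 [160, 160, 159, 159, 159, 157, 154, 152, 151, 150, 150, 151, 150, 148, 141, 131, 117, 102, 88, 78, 74, 77, 89, 110, 131, 145, 151, 152, 151, 150]
0.01 [160, 160, 160, 159, 158, 157, 154, 152, 150, 149, 149, 149, 148, 144, 137, 129, 121, 115, 111, 102, 90, 87, 98, 121, 140, 148, 151, 152, 151, 152]
0.018 [161, 161, 160, 160, 160, 159, 157, 154, 152, 151, 150, 149, 148, 144, 137, 129, 122, 118, 115, 108, 94, 92, 105, 124, 139, 148, 151, 151, 152, 152]
0.03 [161, 161, 161, 161, 161, 159, 157, 153, 152, 152, 152, 151, 151, 151, 150, 150, 149, 149, 149, 149, 147, 144, 139, 135, 139, 146, 151, 152, 152, 152]
0.05 [161, 161, 161, 160, 161, 161, 161, 161, 159, 157, 154, 153, 152, 152, 152, 152, 152, 152, 151, 151, 150, 149, 149, 149, 151, 154, 154, 154, 154, 153]
[[265, 173, 101, 79, 5664], [300, 251, 7, 5, 23], [312, 252, 10, 5, 30], [323, 279, 47, 18, 550], [346, 296, 14, 7, 41], [197, 299, 109, 28, 1015], [355, 304, 8, 6, 31], [135, 323, 33, 11, 173], [184, 328, 14, 6, 60], [0, 353, 39, 31, 951]]
[[221.0, 255.0], [217.0, 245.0], [226.0, 242.0]]
```

```bash
python3 -c "
from bench import arm
print(arm.hand_in())"
```

```text
the job is handed in; nothing more can be done
None
```

The job is handed in at about 20 s: the tweezers are in the front pocket, the lid is closed and the hasp is pushed home, with its lip measured at the closed position in the top camera view; I also pushed the lid back to its open stop at the start so the gripper could reach the pocket.

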